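Stop the grinding slab rocking

TASK

The marble grinding slab rocks on its board because one of its corner feet does not reach its pad. Press down on the slab's corners with the fingertips, one after another, until you find the one that rocks, then press that corner's steel shim lever down flat so that the slab stands level and firm. Leave the other three levers standing up; lift or shift nothing, and leave the things on and around the slab where they are.

Things in the scene. Friction and masses are not known exactly. Their poses are not given: they have to be found in the camera images.
- slab: loose marble grinding slab, 200 x 200 x 15 mm, about 1.7 kg, its top 52 mm above the table; it stands on four 14 mm rubber feet at its corners and on a fixed rubber post under its middle. Origin: its centre, level with the soles of the feet, 29 mm under the top. At yaw 0 its x points away from the robot, y to the left, z up; it is turned by 0.2 rad at most.
- board: fixed plywood board under the slab, 270 x 400 x 9 mm, turned as the slab is; origin under its centre. The slab's feet stand on four cork pads on it; one pad, now under one corner, now under another, is worn 4 mm hollow, so that corner hangs free and rocks.
- corner_nl (a point): point on the slab's top at its near left corner (as the robot sees it), over the foot, 12 mm in from both edges: the place to press. 52 mm above the table at rest. If this is the corner that rocks, 3 to 6 N push it down 4 mm (the slab leans 0.04 rad) until its foot meets the pad, and it comes back up when let go; if not, it does not give.
- corner_nr (a point): point on the slab's top at its near right corner (as the robot sees it), over the foot, 12 mm in from both edges: the place to press. 52 mm above the table at rest. If this is the corner that rocks, 3 to 6 N push it down 4 mm (the slab leans 0.04 rad) until its foot meets the pad, and it comes back up when let go; if not, it does not give.
- corner_fl (a point): point on the slab's top at its far left corner (as the robot sees it), over the foot, 12 mm in from both edges: the place to press. 52 mm above the table at rest. If this is the corner that rocks, 3 to 6 N push it down 4 mm (the slab leans 0.04 rad) until its foot meets the pad, and it comes back up when let go; if not, it does not give.
- corner_fr (a point): point on the slab's top at its far right corner (as the robot sees it), over the foot, 12 mm in from both edges: the place to press. 52 mm above the table at rest. If this is the corner that rocks, 3 to 6 N push it down 4 mm (the slab leans 0.04 rad) until its foot meets the pad, and it comes back up when let go; if not, it does not give.
- pin_nl (a point): middle of the hinge pin of the near left shim lever, in a small steel yoke on the slab's left edge, 62 mm from the middle of that edge towards the corner, 12 mm outside the edge, about 41 mm above the table. The pin runs along the slab's x.
- pin_nr (a point): middle of the hinge pin of the near right shim lever, in a small steel yoke on the slab's right edge, 62 mm from the middle of that edge towards the corner, 12 mm outside the edge, about 41 mm above the table. The pin runs along the slab's x.
- pin_fl (a point): middle of the hinge pin of the far left shim lever, in a small steel yoke on the slab's left edge, 62 mm from the middle of that edge towards the corner, 12 mm outside the edge, about 41 mm above the table. The pin runs along the slab's x.
- pin_fr (a point): middle of the hinge pin of the far right shim lever, in a small steel yoke on the slab's right edge, 62 mm from the middle of that edge towards the corner, 12 mm outside the edge, about 41 mm above the table. The pin runs along the slab's x.
- lever_nl (a joint): near left shim lever, rad: 0 = flat (level, at its stop), 0.8 to 1 at the start (slanting up and out). Steel, 22 mm wide, 77 mm long from its pin, straight out from the slab's left edge; flat, its upper face is 2.5 mm above the pin's middle. 2 to 8 N down, 35 to 40 mm out from the pin, moves it; it stays where left. Flat, its toe reaches 4 mm below the foot: fills a gap, or lifts a sound corner.
- lever_nr (a joint): near right shim lever, rad: 0 = flat (level, at its stop), 0.8 to 1 at the start (slanting up and out). Steel, 22 mm wide, 77 mm long from its pin, straight out from the slab's right edge; flat, its upper face is 2.5 mm above the pin's middle. 2 to 8 N down, 35 to 40 mm out from the pin, moves it; it stays where left. Flat, its toe reaches 4 mm below the foot: fills a gap, or lifts a sound corner.
- lever_fl (a joint): far left shim lever, rad: 0 = flat (level, at its stop), 0.8 to 1 at the start (slanting up and out). Steel, 22 mm wide, 77 mm long from its pin, straight out from the slab's left edge; flat, its upper face is 2.5 mm above the pin's middle. 2 to 8 N down, 35 to 40 mm out from the pin, moves it; it stays where left. Flat, its toe reaches 4 mm below the foot: fills a gap, or lifts a sound corner.
- lever_fr (a joint): far right shim lever, rad: 0 = flat (level, at its stop), 0.8 to 1 at the start (slanting up and out). Steel, 22 mm wide, 77 mm long from its pin, straight out from the slab's right edge; flat, its upper face is 2.5 mm above the pin's middle. 2 to 8 N down, 35 to 40 mm out from the pin, moves it; it stays where left. Flat, its toe reaches 4 mm below the foot: fills a gap, or lifts a sound corner.
- muller: glass muller, 56 mm across, 50 mm tall, standing on the slab's middle; origin at its underside. To be left alone.
- dropper: small white dropper bottle, 28 mm across, 52 mm tall, standing on the slab; origin at its underside. To be left alone.
- jug: white ceramic jug, 145 mm tall, on the table; origin at its underside. To be left alone.
- dish: terracotta dish, 110 mm across, on the table; origin at its underside. To be left alone.
- binder: amber bottle, 52 mm across, 105 mm tall, on the table; origin at its underside. To be left alone.
- knife: broad palette knife, 200 mm long, lying on the table; origin at its underside. To be left alone.
- brush: white-handled brush, 190 mm long, lying on the table; origin at its underside. To be left alone.

How it is judged (in metres and radians):
On the way, in this order (a step that is already met when the one before it is completed fails the run):
1. a fingertip presses the slab's rocking corner down (by more than 2.5 mm) while all four levers are still up (height (world z) of any of corner_nl, corner_nr, corner_fl, corner_fr below 0.0495 m and contact force between the fingers and slab_c0 above 1 N and value of joint each of lever_nl, lever_nr, lever_fl, lever_fr above 0.7 rad), for 0.1 s.
2. one lever is flat, the other three are still up, and the slab is level (((value of joint lever_nl below 0.1 rad and value of joint each of lever_nr, lever_fl, lever_fr above 0.7 rad) or (value of joint lever_nr below 0.1 rad and value of joint each of lever_nl, lever_fl, lever_fr above 0.7 rad) or (value of joint lever_fl below 0.1 rad and value of joint each of lever_nl, lever_nr, lever_fr above 0.7 rad) or (value of joint lever_fr below 0.1 rad and value of joint each of lever_nl, lever_nr, lever_fl above 0.7 rad)) and height (world z) of corner_nl between 0.0502 and 0.0542 m and height (world z) of corner_nr between 0.0502 and 0.0542 m and height (world z) of corner_fl between 0.0502 and 0.0542 m and height (world z) of corner_fr between 0.0502 and 0.0542 m), for 0.2 s.
At the end, for the whole second after the job is handed in: Exactly one lever is flat (within 0.10 rad), the other three still stand (above 0.7 rad), every corner of the slab is within about 2 mm of its height at the start, and the slab is at rest within 15 mm of where it stood (all of step 2 and linear speed of slab below 0.01 m/s and distance of slab from where it was at the start of the episode below 0.015 m); the robot touches nothing.
It fails at once if the lever of a corner that does not rock is pressed down, which jacks the slab up ((value of joint lever_nl below 0.35 rad and height (world z) of corner_nl above 0.054 m) or (value of joint lever_nr below 0.35 rad and height (world z) of corner_nr above 0.054 m) or (value of joint lever_fl below 0.35 rad and height (world z) of corner_fl above 0.054 m) or (value of joint lever_fr below 0.35 rad and height (world z) of corner_fr above 0.054 m)).
It fails at once if the slab is lifted or shoved (height (world z) of slab above 0.031 m or distance of slab from where it was at the start of the episode above 0.03 m).
It fails at once if the muller or dropper is lifted, shifted or knocked over ((distance of muller from where it was at the start of the episode above 0.04 m or angle between muller's own z axis and vertical above 0.35 rad or height (world z) of muller above 0.067 m) or (distance of dropper from where it was at the start of the episode above 0.04 m or angle between dropper's own z axis and vertical above 0.35 rad or height (world z) of dropper above 0.067 m)).
It fails at once if something on the table around the slab is shifted or lifted (distance of any of jug, dish, binder, knife, brush from where it was at the start of the episode above 0.03 m).
It also fails if it takes over 64 s, if anything falls off the work surface, if the arm or the gripper's body presses on something with over 40 N, if the wrist force passes 120 N, or if a joint passes its speed limit or range.

ROBOT

A 7-joint arm with a two-finger parallel gripper is mounted at the origin on the work surface. World frame = base frame: x ahead of the robot, y to its left, z up, the work surface at z = 0. Lengths are in m, angles in degrees, forces in N, time in s.
With the tool pointing down it reaches from about 0.425 to 0.875 m from the base axis. Payload 8.4 kg.
Tool frame: the origin (TCP) lies midway between the tips of the shut fingers; the grasp point (between the pads) lies 19 mm behind it; z points along the fingers, y is the line along which they close (so a half turn about z gives the same grasp; the last joint's range is limited). The gripper opens to 87 mm and grips with 3 to 60 N. Pads are 19 mm wide; open, the fingers measure 117 mm over their backs; the gripper's body (75 mm by 190 mm) begins 51 mm behind the grasp point.
Start: joints at [59.691, 19.091, 2.286, 83.961, -0.768, 76.965, -3.352], TCP at [0.271, -0.591, 0.223] pointing down, gripper open.
Joint ranges: [-147.57, 147.57], [-21.85, 119.76], [-74.77, 79.35], [14.55, 137.4], [-85.83, 265.84], [4.83, 119.75], [-152.11, 152.11]. Speed limits (degrees/s): [127.2, 127.2, 159.86, 159.86, 180, 180, 180].

INTERFACE

Orientations are given as [roll, pitch, yaw] about the fixed x, y, z axes, in that order (R = Rz(yaw) Ry(pitch) Rx(roll)).
In Python, from rig import * gives the robot as it stands.
- The arm moves only by the shell command python3 -m jog 'ROWS' [FORCE]. ROWS is a JSON object of lists of equal length, an entry for each row: "slide": the shift along the world's x, y, z each as a share of 0.06 m, from -1 to 1, a list of three; "twist": the turn, a rotation vector about the world's x, y, z each as a share of 0.12 rad, from -1 to 1, a list of three; "hand": the gripper command: -1 is fully open, 1 is shut, values between are in proportion. A call has 1 to 10 rows; each row shifts and turns the commanded pose from where the row before left it; what a row does not reach is not made up. A row lasts 1/8 s, in which the tool goes at most 62.5 mm and 10.7 degrees, less where a joint would pass 70% of its speed; a pose out of reach is approached as far as the arm can. A call with a number of a shift or a turn outside -1 to 1 is refused whole. A call with a gripper value outside its range is refused whole. The fingers move at their own pace and stop on an object; FORCE is the grip in N (left out, the last holds). Time passes only in rows, so rows that do not move let the fingers close. It gives the time, the measured TCP pose, the force, the opening and the grip force at its end, in the units of the state.
- get_state(): the state, without advancing time (a new reading comes with each control period).
- camera(name): name is "scene" or "top"; returns (picture, depth): 400x640x3 uint8, red, green, blue; 400x640 float32, m along the optical axis (not along the pixel's ray), 0 where there is no reading.
- camera_info(name): a dict with "intrinsics" (3x3 intrinsics, pixels), "world_from_camera" (4x4, takes a point from camera to world coordinates). Camera axes: x right, y down, z forward; pixel columns grow to the right and rows downward; lengths in m; the calibration is good to about 2 mm. A picture is of the moment at which its call begins. camera_info takes no time and is no camera call.
- job_done(): hands the job in; it is judged then, once.
The state is a dict: "time": time; "joints": joint angles; "dq": joint speeds; "tau": joint torques, N m; "ee_pos": TCP position; "tool_rot": TCP orientation; "force": force on the tool from outside, world axes, zero at the start; "moment": the same for the moment, N m; "grip_width": finger opening in m; "gripper_force": force on a finger pad.
Only numpy, scipy, OpenCV 4.12 (cv2) and the standard library are available. Lean on these libraries where they do the work, as an engineer would, in place of code of your own. Each camera call takes 0.05 s, during which the arm holds its last target. There are 200 camera calls.

## Working session

There is one attempt and no reset: what is moved stays moved. The work goes in short steps, Python scripts to look and compute and a shell command to move; the robot and the scene stay as the last step left them, time stands still between calls to the robot, and variables do not carry over. Pictures are saved under pics/ and viewed, at most 10 in all, crops included, and the job is handed in when it is done.

```bash
mkdir -p pics; python3 - <<'E'
from rig import *
import cv2,numpy as np
for n in("scene","top"):
    p,d=camera(n); cv2.imwrite(f"pics/{n}0.png",p[:,:,::-1]); np.savez(f"{n}0.npz",p=p,d=d)
    i=camera_info(n); print(n,np.round(i["intrinsics"],2).tolist(),np.round(i["world_from_camera"],4).tolist())
s=get_state(); print({k:s[k] for k in("time","ee_pos","tool_rot","force","grip_width")})
E
```

```text
scene [[436.92, 0.0, 323.3], [0.0, 436.92, 196.9], [0.0, 0.0, 1.0]] [[-0.8719, 0.374, -0.3161, 0.9622], [0.4894, 0.687, -0.5371, 0.6016], [0.0163, -0.6231, -0.782, 0.9883], [0.0, 0.0, 0.0, 1.0]]
top [[389.46, 0.0, 314.62], [0.0, 389.46, 192.55], [0.0, 0.0, 1.0]] [[0.0148, -0.9941, 0.1075, 0.4626], [-0.9998, -0.0163, -0.0123, -0.0351], [0.014, -0.1073, -0.9941, 1.0365], [0.0, 0.0, 0.0, 1.0]]
{'time': 0.1, 'ee_pos': array([ 0.2706555 , -0.59049007,  0.22174575]), 'tool_rot': array([-1.79915955e+02,  6.10963023e-03,  2.46275992e+01]), 'force': array([-0.75171029,  0.13327205, -0.18164171]), 'grip_width': 0.0869887477635149}
```

View pics/top0.png

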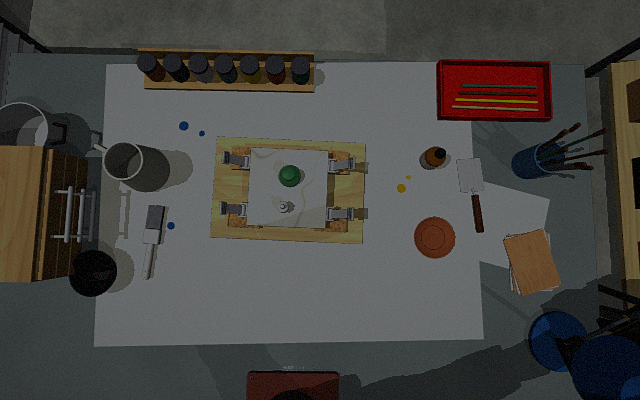

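View pics/scene0.png

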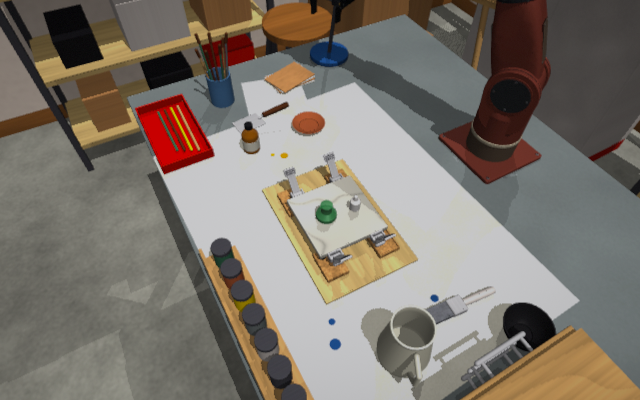

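The top view shows the slab at about px (248–328, 148–228), with the muller at (289,175), the dropper at (286,207), and levers to the left and right of it. I'll enlarge both views.

```bash
python3 - <<'E'
import cv2,numpy as np
p=np.load("top0.npz")["p"][128:248,205:375,::-1]; p=np.clip(p*1.6,0,255).astype('uint8')
cv2.imwrite("pics/top0c.png",cv2.resize(p,None,fx=4.7,fy=4.7,interpolation=cv2.INTER_CUBIC))
p=np.load("scene0.npz")["p"][145:300,260:420,::-1]
cv2.imwrite("pics/scene0c.png",cv2.resize(p,None,fx=3.8,fy=3.8,interpolation=cv2.INTER_CUBIC))
E
```

```text
(no output)
```

View pics/top0c.png

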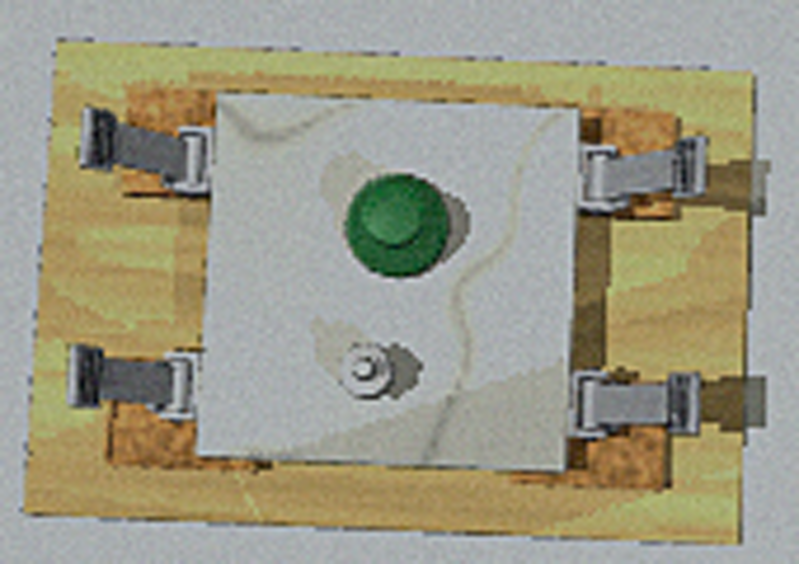

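View pics/scene0c.png

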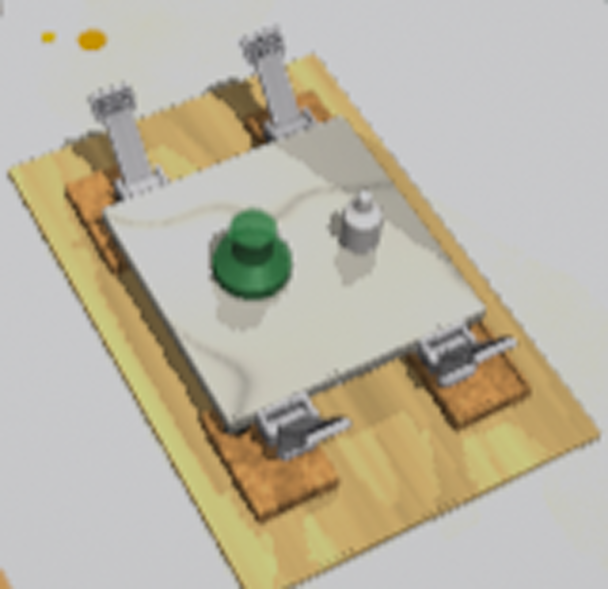

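The top crop shows the slab corners at FL (217,94), FR (579,109), NR (566,470) and NL (197,456). In the scene crop they are at FR (104,208), NR (345,122), NL (484,313) and FL (232,418). All four levers stand up. Next I triangulate the corners.

```bash
cat > h.py <<'E'
from rig import *
import numpy as np
def ray(n,uv):
    i=camera_info(n);M=np.array(i["world_from_camera"]);d=M[:3,:3]@np.linalg.solve(np.array(i["intrinsics"]),[*uv,1]);return M[:3,3],d
def plane(n,uv,z):
    o,d=ray(n,uv);return o+d*(z-o[2])/d[2]
def tri(a,b):
    (o,d),(p,e)=ray("top",a),ray("scene",b);s=np.linalg.lstsq(np.c_[d,-e],p-o,rcond=None)[0]
    A,B=o+s[0]*d,p+s[1]*e;return (A+B)/2,np.linalg.norm(A-B)
E
python3 - <<'E'
from h import *
np.set_printoptions(precision=4,suppress=True)
T=dict(nl=(197,456),nr=(566,470),fl=(217,94),fr=(579,109)); S=dict(nl=(484,313),nr=(345,122),fl=(232,418),fr=(104,208))
t=lambda k:(205+T[k][0]/4.7-.4,128+T[k][1]/4.7-.4); s=lambda k:(260+S[k][0]/3.8-.4,145+S[k][1]/3.8-.4)
P={}
for k in T:
    q,g=tri(t(k),s(k)); P[k]=plane("top",t(k),.052); print(k,q,g,P[k],plane("scene",s(k),.052))
L=[(a+b)/2 for a,b in [(plane("top",t(k),.052),plane("scene",s(k),.052)) for k in ("nl","nr","fl","fr")]]
c=sum(L)/4; v=(L[2]+L[3]-L[0]-L[1])[:2]; w=(L[0]+L[2]-L[1]-L[3])[:2]
y1=np.arctan2(v[1],v[0]); y2=np.arctan2(-w[0],w[1]); print("centre",c,"yaw",y1,y2,np.hypot(*v)/2,np.hypot(*w)/2)
yw=(y1+y2)/2; R=np.array([[np.cos(yw),-np.sin(yw)],[np.sin(yw),np.cos(yw)]])
for k,sx,sy in(("nl",-1,1),("nr",-1,-1),("fl",1,1),("fr",1,-1)):
    print(k,"press",c[:2]+R@[sx*.088,sy*.088],"pin",c[:2]+R@[sx*.062,sy*.112],"lever38",c[:2]+R@[sx*.062,sy*.150])
d=np.load("top0.npz")["d"]; print(d[140:235:12,250:326:15])
print("muller",plane("top",(205+397/4.7,128+225/4.7),.075),"drop",plane("top",(205+366/4.7,128+370/4.7),.09))
E
```

```text
nl [0.4852 0.1233 0.0484] 8.566874790118984e-05 [0.4851 0.1227 0.052 ] [0.487  0.1251 0.052 ]
nr [ 0.479  -0.0737  0.0472] 0.004399088252273053 [ 0.4807 -0.0749  0.052 ] [ 0.4798 -0.0688  0.052 ]
fl [0.6809 0.1177 0.0579] 0.0005667578461673844 [0.6825 0.1184 0.052 ] [0.6789 0.1148 0.052 ]
fr [ 0.6763 -0.0791  0.0559] 0.0011845317988450064 [ 0.6777 -0.0796  0.052 ] [ 0.6747 -0.0815  0.052 ]
centre [0.5808 0.022  0.052 ] yaw -0.04101145193212655 -0.026221965618462274 0.19546841498047932 0.19650686728737604
nl press [0.4958 0.1129] pin [0.5226 0.1361] lever38 [0.5239 0.174 ]
nr press [ 0.4899 -0.063 ] pin [ 0.5151 -0.0878] lever38 [ 0.5138 -0.1258]
fl press [0.6717 0.107 ] pin [0.6465 0.1319] lever38 [0.6478 0.1699]
fr press [ 0.6658 -0.0689] pin [ 0.639 -0.092] lever38 [ 0.6377 -0.13  ]
[[1.0472 1.0491 1.0469 1.0474 1.0597 1.0586]
 [1.0294 0.9986 0.9949 1.0013 1.0011 1.0063]
 [0.994  0.9981 0.9971 0.9984 0.9983 0.9935]
 [0.9938 0.9913 0.9805 0.9726 0.9965 0.9957]
 [0.984  0.9916 0.9867 0.9922 0.9897 0.9904]
 [0.9864 0.985  0.9856 0.9879 0.9861 0.9877]
 [0.9817 0.9845 0.9837 0.9848 0.9837 0.9839]
 [0.9753 0.978  0.9822 0.9809 0.982  0.9817]]
muller [0.6073 0.0163 0.075 ] drop [0.529  0.0298 0.09  ]
```

```bash
python3 -m jog '{"slide":[[0.37,0.88,-0.1],[0.37,0.88,-0.1],[0.37,0.88,-0.1],[0.37,0.88,-0.1],[0.37,0.88,-0.1],[0.37,0.88,-0.1],[0.37,0.88,-0.1],[0.37,0.88,-0.1],[0.37,0.88,-0.1],[0.37,0.88,-0.1]],"twist":[[0,0,0.93],[0,0,0.93],[0,0,0.93],[0,0,0.93],[0,0,0.93],[0,0,0.93],[0,0,0.93],[0,0,0.93],[0,0,0.93],[0,0,0.93]],"hand":[1,1,1,1,1,1,1,1,1,1]}' 20
python3 -m jog '{"slide":[[0,0,0],[0,0,0]],"twist":[[0,0,0],[0,0,0]],"hand":[1,1]}'
```

```text
time: 1.35
ee_pos: [0.4931, -0.0612, 0.1623]
tool_rot: [180.0, 0.0, 88.8]
force: [0.7, -1.1, 0.1]
grip_width: 0.0016
gripper_force: 0.0
time: 1.6
ee_pos: [0.4924, -0.0633, 0.1622]
tool_rot: [-179.9, 0.0, 88.5]
force: [-0.3, 0.3, -0.7]
grip_width: 0.0005
gripper_force: 0.0
```

```bash
python3 -m jog '{"slide":[[0,0,-0.8],[0,0,-0.7],[0,0,-0.2],[0,0,0]],"twist":[[0,0,0],[0,0,0],[0,0,0],[0,0,0]],"hand":[1,1,1,1]}'
python3 -m jog '{"slide":[[0,0,-0.05],[0,0,-0.05],[0,0,-0.03],[0,0,0]],"twist":[[0,0,0],[0,0,0],[0,0,0],[0,0,0]],"hand":[1,1,1,1]}'
```

```text
time: 2.1
ee_pos: [0.4926, -0.0637, 0.0607]
tool_rot: [-180.0, -0.0, 88.5]
force: [-0.0, 0.5, -0.3]
grip_width: 0.0003
gripper_force: 0.0
time: 2.6
ee_pos: [0.4929, -0.0628, 0.0529]
tool_rot: [180.0, 0.0, 88.6]
force: [1.7, -0.3, -0.2]
grip_width: 0.0002
gripper_force: 0.0
```

```bash
python3 -m jog '{"slide":[[0,0,-0.03],[0,0,0]],"twist":[[0,0,0],[0,0,0]],"hand":[1,1]}'
python3 -m jog '{"slide":[[0,0,-0.03],[0,0,0]],"twist":[[0,0,0],[0,0,0]],"hand":[1,1]}'
```

```text
time: 2.85
ee_pos: [0.493, -0.0629, 0.0524]
tool_rot: [180.0, 0.0, 88.6]
force: [-6.9, 1.3, 19.0]
grip_width: 0.0003
gripper_force: 9.0
time: 3.1
ee_pos: [0.4931, -0.0629, 0.0522]
tool_rot: [180.0, 0.1, 88.6]
force: [-16.6, 1.9, 39.8]
grip_width: 0.0005
gripper_force: 20.0
```

NR is stiff, so it is sound. Next is NL.

```bash
python3 -m jog '{"slide":[[0,0,0.5],[0,0,0.9],[0,0.9,0],[0.08,1,0],[0,1,0],[0,0,0],[0,0,-0.6],[0,0,-0.6],[0,0,0]],"twist":[[0,0,0],[0,0,0],[0,0,0],[0,0,0],[0,0,0],[0,0,0],[0,0,0],[0,0,0],[0,0,0]],"hand":[1,1,1,1,1,1,1,1,1]}'
```

```text
time: 4.22
ee_pos: [0.4957, 0.1097, 0.059]
tool_rot: [-179.7, 0.1, 88.5]
force: [1.2, -0.7, 0.1]
grip_width: 0.0002
gripper_force: 0.0
```

```bash
python3 -m jog '{"slide":[[0,0,-0.08],[0,0,-0.03],[0,0,0]],"twist":[[0,0,0],[0,0,0],[0,0,0]],"hand":[1,1,1]}'
python3 -m jog '{"slide":[[0,0,-0.02],[0,0,0]],"twist":[[0,0,0],[0,0,0]],"hand":[1,1]}'
python3 -m jog '{"slide":[[0,0,-0.02],[0,0,0]],"twist":[[0,0,0],[0,0,0]],"hand":[1,1]}'
```

```text
time: 4.6
ee_pos: [0.4981, 0.1111, 0.0553]
tool_rot: [179.9, -0.0, 88.6]
force: [0.5, 0.4, 0.1]
grip_width: 0.0004
gripper_force: 0.0
time: 4.85
ee_pos: [0.4977, 0.1111, 0.0535]
tool_rot: [180.0, 0.0, 88.6]
force: [0.1, 0.3, -0.1]
grip_width: 0.0004
gripper_force: 0.0
time: 5.1
ee_pos: [0.4977, 0.1112, 0.0522]
tool_rot: [180.0, -0.0, 88.6]
force: [0.3, -0.4, 1.2]
grip_width: 0.0005
gripper_force: 0.9
```

```bash
python3 -m jog '{"slide":[[0,0,-0.03],[0,0,0]],"twist":[[0,0,0],[0,0,0]],"hand":[1,1]}'
```

```text
time: 5.35
ee_pos: [0.4976, 0.1114, 0.0503]
tool_rot: [180.0, -0.0, 88.6]
force: [-0.1, 1.4, 2.5]
grip_width: 0.0002
gripper_force: 1.6
```

NL gives under a light force, so I push it on down.

```bash
python3 -m jog '{"slide":[[0,0,-0.03],[0,0,0]],"twist":[[0,0,0],[0,0,0]],"hand":[1,1]}'
python3 -m jog '{"slide":[[0,0,-0.02],[0,0,0],[0,0,0]],"twist":[[0,0,0],[0,0,0],[0,0,0]],"hand":[1,1,1]}'
```

```text
time: 5.6
ee_pos: [0.4976, 0.1115, 0.0488]
tool_rot: [180.0, -0.0, 88.6]
force: [-2.6, 0.2, 7.2]
grip_width: 0.0001
gripper_force: 3.7
time: 5.98
ee_pos: [0.4977, 0.1116, 0.0486]
tool_rot: [180.0, 0.0, 88.6]
force: [-7.4, -0.0, 20.2]
grip_width: 0.0002
gripper_force: 10.1
```

The rocking corner, NL, has been pressed about 4 mm down to its stop. Next is its lever: raise, move over it and descend.

```bash
python3 -m jog '{"slide":[[0,0,0.5],[0,0,1],[0.2,0.5,0],[0.23,0.5,0],[0,0,0],[0,0,-0.4],[0,0,-0.2],[0,0,0]],"twist":[[0,0,0],[0,0,0],[0,0,0],[0,0,0],[0,0,0],[0,0,0],[0,0,0],[0,0,0]],"hand":[1,1,1,1,1,1,1,1]}'
python3 - <<'E'
from h import *
import cv2
a=camera("top")[0][128:248,205:375,::-1]; b=camera("scene")[0][145:300,260:420,::-1]
f=lambda p,h:cv2.resize(p,(int(p.shape[1]*h/p.shape[0]),h),interpolation=cv2.INTER_CUBIC)
cv2.imwrite("pics/l1.png",np.hstack([f(a,320),f(b,320)]))
E
```

```text
time: 6.98
ee_pos: [0.5231, 0.1712, 0.101]
tool_rot: [-180.0, -0.0, 88.6]
force: [-0.1, 2.6, 3.1]
grip_width: 0.0006
gripper_force: 1.4
```

View pics/l1.png

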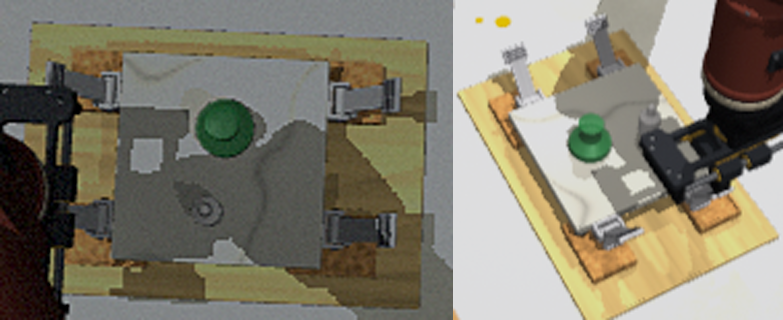

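The finger touches the NL lever's end at z = 0.101, with the body clear of the FL lever at px (60,75). I continue down.

```bash
python3 -m jog '{"slide":[[0,0,-0.15],[0,0,-0.15],[0,0,0]],"twist":[[0,0,0],[0,0,0],[0,0,0]],"hand":[1,1,1]}'
python3 -m jog '{"slide":[[0,0,-0.15],[0,0,-0.15],[0,0,0]],"twist":[[0,0,0],[0,0,0],[0,0,0]],"hand":[1,1,1]}'
```

```text
time: 7.45
ee_pos: [0.5229, 0.1703, 0.0824]
tool_rot: [-179.9, 0.1, 88.5]
force: [-0.1, 0.7, -0.6]
grip_width: 0.0003
gripper_force: 0.0
time: 7.82
ee_pos: [0.5227, 0.1709, 0.0643]
tool_rot: [-179.9, 0.0, 88.6]
force: [-0.5, 0.4, -0.4]
grip_width: 0.0002
gripper_force: 0.0
```

```bash
python3 -m jog '{"slide":[[0,0,-0.1],[0,0,0]],"twist":[[0,0,0],[0,0,0]],"hand":[1,1]}'
python3 - <<'E'
from h import *
import cv2
b=camera("scene")[0][145:300,260:420,::-1]
cv2.imwrite("pics/l2.png",cv2.resize(b,None,fx=3.8,fy=3.8,interpolation=cv2.INTER_CUBIC))
E
```

```text
time: 8.07
ee_pos: [0.5232, 0.1711, 0.0589]
tool_rot: [-180.0, 0.0, 88.6]
force: [-0.8, 0.8, 0.1]
grip_width: 0.0004
gripper_force: 0.0
```

View pics/l2.png

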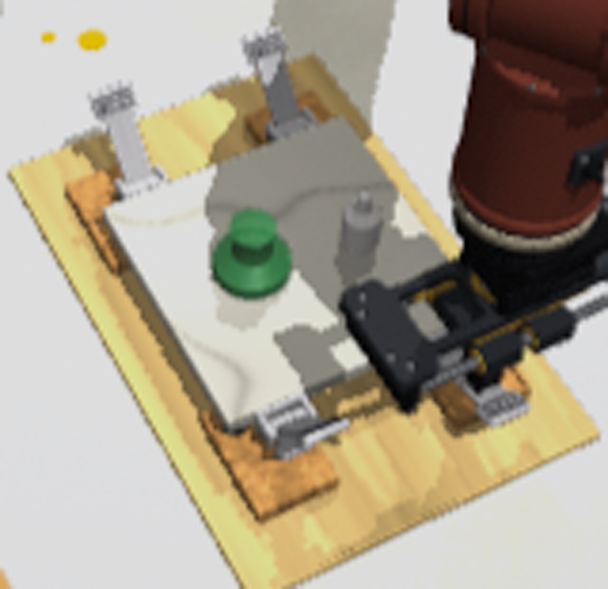

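The NL lever is going down, with its end now at px (500,405). I keep pressing.

```bash
python3 -m jog '{"slide":[[0,0,-0.1],[0,0,-0.05],[0,0,0]],"twist":[[0,0,0],[0,0,0],[0,0,0]],"hand":[1,1,1]}'
python3 -m jog '{"slide":[[0,0,-0.04],[0,0,0]],"twist":[[0,0,0],[0,0,0]],"hand":[1,1]}'
```

```text
time: 8.5
ee_pos: [0.5232, 0.1711, 0.0501]
tool_rot: [-180.0, 0.0, 88.6]
force: [0.8, 0.0, -1.0]
grip_width: 0.0005
gripper_force: 0.0
time: 8.75
ee_pos: [0.5234, 0.1713, 0.0479]
tool_rot: [180.0, -0.0, 88.6]
force: [-0.1, 1.4, 0.1]
grip_width: 0.0004
gripper_force: 0.2
```

```bash
python3 -m jog '{"slide":[[0,0,-0.04],[0,0,0]],"twist":[[0,0,0],[0,0,0]],"hand":[1,1]}'
python3 -m jog '{"slide":[[0,0,-0.03],[0,0,0]],"twist":[[0,0,0],[0,0,0]],"hand":[1,1]}'
```

```text
time: 9.0
ee_pos: [0.5234, 0.1714, 0.0455]
tool_rot: [180.0, -0.0, 88.6]
force: [1.2, 1.9, 1.9]
grip_width: 0.0007
gripper_force: 0.7
time: 9.25
ee_pos: [0.5235, 0.1715, 0.0439]
tool_rot: [180.0, -0.0, 88.6]
force: [-0.7, 2.9, 4.3]
grip_width: 0.0005
gripper_force: 1.8
```

```bash
python3 -m jog '{"slide":[[0,0,-0.03],[0,0,0]],"twist":[[0,0,0],[0,0,0]],"hand":[1,1]}'
python3 -m jog '{"slide":[[0,0,-0.02],[0,0,0]],"twist":[[0,0,0],[0,0,0]],"hand":[1,1]}'
```

```text
time: 9.5
ee_pos: [0.5237, 0.1716, 0.0435]
tool_rot: [180.0, 0.0, 88.6]
force: [-7.9, 0.8, 21.0]
grip_width: 0.0004
gripper_force: 10.2
time: 9.75
ee_pos: [0.5238, 0.1717, 0.0432]
tool_rot: [179.9, 0.0, 88.6]
force: [-11.0, -2.7, 30.9]
grip_width: 0.0005
gripper_force: 15.7
```

There is a hard stop at the flat height. I retract and look.

```bash
python3 -m jog '{"slide":[[0,0,0.5],[0,0,1],[0,0,1],[-0.5,0.8,0.5],[-0.5,0.8,0],[-0.5,0.8,0],[0,0,0],[0,0,0]],"twist":[[0,0,0],[0,0,0],[0,0,0],[0,0,0],[0,0,0],[0,0,0],[0,0,0],[0,0,0]],"hand":[1,1,1,1,1,1,1,1]}'
python3 - <<'E'
from h import *
import cv2
a=camera("top")[0][128:248,205:375,::-1]; b=camera("scene")[0][145:300,260:420,::-1]
f=lambda p,h:cv2.resize(p,(int(p.shape[1]*h/p.shape[0]),h),interpolation=cv2.INTER_CUBIC)
cv2.imwrite("pics/l3.png",np.hstack([f(a,320),f(b,320)]))
E
```

```text
time: 10.75
ee_pos: [0.4346, 0.313, 0.2196]
tool_rot: [-180.0, 0.1, 88.5]
force: [-0.2, 0.0, 0.4]
grip_width: 0.0005
gripper_force: 0.0
```

View pics/l3.png

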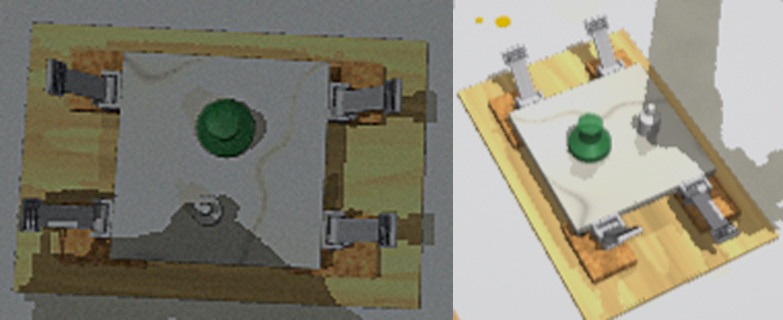

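The NL lever lies flat, at top px (60,215) and scene px (710,210). The other three still stand, and the slab and the things on it are unmoved.

```bash
python3 -c "
from rig import *
print(job_done())"
```

```text
the job is handed in; nothing more can be done
None
```

The near left corner was the one that rocked; I pressed its lever flat against its stop and left the other three standing, then handed the job in, but no verdict came back and I did not press the corner again to check it is firm.

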